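# Find the full spawn bottle by its heft

## Robot

A 7-joint arm with a two-finger parallel gripper is mounted at the origin on the work surface. World frame = base frame: x ahead of the robot, y to its left, z up, the work surface at z = 0. Lengths are in m, angles in rad, forces in N, time in s.
With the tool pointing down it reaches from about 0.425 to 1.025 m from the base axis. Payload 9.4 kg.
Tool frame: the origin (TCP) lies on the centre line of the jaws, within the pads' length; the fingertips stand 22 mm ahead of it and the grasp point (between the pads) lies 3 mm ahead of it; z points along the fingers, y is the line along which they close (so a half turn about z gives the same grasp; the last joint's range is limited). The gripper opens to 85 mm and grips with 20 to 120 N. Pads are 22 mm wide; open, the fingers measure 114 mm over their backs; the gripper's body (76 mm by 85 mm) begins 54 mm behind the grasp point. The pads swing forward as they close: fully open they stand 13 mm farther back than shut.
Start: joints at [-1.202, 0.599, -0.003, 1.599, 0.002, 0.943, -0.08], TCP at [0.313, 0.654, 0.253] pointing down, gripper open.
Joint ranges: [-2.57, 2.57], [-0.35, 1.97], [-1.29, 1.29], [0.11, 2.56], [-1.05, 4.19], [0.11, 1.86], [-2.63, 2.63]. Speed limits (rad/s): [2.22, 2.22, 3.01, 3.01, 3.14, 3.14, 3.14].

## Interface

Orientations are given as a unit quaternion [x, y, z, w].
In Python, from plant import status, viewer, env, spotter gives the robot as it stands.
- The arm moves only by the tool move_arm, never from a script. Its argument "increments" is one flat list of numbers, 7 for each row, row after row: the shift along the tool's x, y, z as a fraction of full scale, then the turn, a rotation vector about the tool's x, y, z as a fraction of full scale, then the closure, from 0 (fully open) to 1 (shut). In form: [tx, ty, tz, wx, wy, wz, hand, tx, ty, tz, wx, wy, wz, hand, ...]. A call has 1 to 20 rows; each row is the pose to reach, as a shift and turn from the pose commanded when the call began, along the tool's axes at that moment; what a row does not reach only later rows make up. Full scale, the value 1, is 25 cm for a shift and 45 degrees for a turn. A row lasts 1/12 s, in which the tool goes at most 41.7 mm and 7.16 degrees, less where a joint would pass 70% of its speed; a pose out of reach is approached as far as the arm can. A call with a number of a shift or a turn outside -1 to 1 is refused whole. A call with a gripper value outside its range is refused whole. The fingers move at their own pace and stop on an object; "force" is the grip in N (left out, the last holds). Time passes only in rows, so rows that repeat a pose let the fingers close. It gives the time, the measured TCP pose, the force, the opening and the grip force at its end, in the units of the state.
- status.get_state(): the state, without advancing time (a new reading comes with each control period).
- viewer.read_camera(name): name is "side" or "top"; returns a dict with "image" (384x512x3 uint8, red, green, blue), "z_map" (384x512 float32, m along the optical axis (not along the pixel's ray), 0 where there is no reading), "intrinsics" (3x3 intrinsics, pixels), "xyz" and "rotation" of the camera in the world. Camera axes: x right, y up, looking along -z (the intrinsics and any distortion apply to the point x, -y, -z); pixel columns grow to the right and rows downward; lengths in m; the calibration is good to about 2 mm. A picture is of the moment at which its call begins.
- env.finish_job(): hands the job in; it is judged then, once.
Trained networks look in a picture, given as the dict that the camera call returned (one of the last four; its "shot" number tells which), for a name from the list of things; names that differ only in an ending like _2 or _b are one class to them, and where a whole thing is asked for, a point or a joint stands for the part that bears it (a point fixed in the world has none). Each returns a list of dicts, best first, with "conf" (0 to 1); they miss things now and then, are a little off and sometimes report something else, mostly with a low value. They report only what shows in the picture. A call takes as long as a camera call. They do not tell look-alikes from the thing itself.
- spotter.look_for(query, picture): "xyz" ([x, y, z] in m, in world coordinates, good to about 4 mm: the middle of the surface that is visible of it).
- spotter.masks_of(query, picture): "mask" (384x512 bool, what is visible of it).
- spotter.pinpoint(query, picture): "xyz" ([x, y, z] in m, in world coordinates, good to about 4 mm: a listed point, or the origin of a listed thing).
The state is a dict: "t": time; "joints": joint angles; "dq": joint speeds; "tau": joint torques, N m; "ee_pos": TCP position; "ee_rot": TCP orientation; "force": force on the tool from outside, world axes, zero at the start; "torque": the same for the moment, N m; "opening": finger opening in m; "gripper_force": force on a finger pad.
Only numpy, scipy, OpenCV 4.12 (cv2) and the standard library are available. Lean on these libraries where they do the work, as an engineer would, in place of code of your own. Each camera call takes 0.05 s, during which the arm holds its last target. There are 200 camera calls.

## Task

The three closed spawn bottles on the bench look alike, but one is still full and two are part used: lift each to feel its weight, stand the two lighter ones upright in cells of the blue bottle crate (set down, not dropped), and finish holding the heaviest one up. The job ends while you are still gripping that full bottle, upright and still, with at least 15 cm of air between it and the bench and nothing else carrying it: do not put it down. Never let a bottle tip over, and leave the substrate block, the knife and the loose mushroom where they are.

Things in the scene. Friction and masses are not known exactly. Their poses are not given: they have to be found in the camera images.
- bottle_a_center (a point): centre, 67 mm above the underside, of one of three identical round closed bottles, opaque white, rigid, upright. 134 mm tall; body 66 mm diameter, straight up to 31 mm above this point, then a shoulder and a grey cap, 57 mm diameter, from 44 mm above it. Grip the upper body from above, 20 to 25 mm over this point. Full: 0.39 to 0.45 kg; part used: 0.12 to 0.22 kg. Only weight tells which.
- bottle_b_center (a point): centre, 67 mm above the underside, of one of three identical round closed bottles, opaque white, rigid, upright. 134 mm tall; body 66 mm diameter, straight up to 31 mm above this point, then a shoulder and a grey cap, 57 mm diameter, from 44 mm above it. Grip the upper body from above, 20 to 25 mm over this point. Full: 0.39 to 0.45 kg; part used: 0.12 to 0.22 kg. Only weight tells which.
- bottle_c_center (a point): centre, 67 mm above the underside, of one of three identical round closed bottles, opaque white, rigid, upright. 134 mm tall; body 66 mm diameter, straight up to 31 mm above this point, then a shoulder and a grey cap, 57 mm diameter, from 44 mm above it. Grip the upper body from above, 20 to 25 mm over this point. Full: 0.39 to 0.45 kg; part used: 0.12 to 0.22 kg. Only weight tells which.
- crate: blue plastic bottle crate fixed on the bench: one row of three open square cells, 278 mm long (along its y) by 106 mm (along its x), walls 48 mm high, floor 4 mm thick. Origin at the centre of its underside on the bench; y runs along the row of cells, z up. Empty at the start. It cannot shift.
- crate_cell0 (a point): centre of the floor of the +y end cell of the crate, 4 mm above the bench; the cell is about 86 mm by 83 mm inside and 44 mm deep, so a bottle has about 8 mm of play all round; cells are 87 mm apart; axes as the crate's
- crate_cell1 (a point): centre of the floor of the middle cell of the crate, 4 mm above the bench; the cell is about 86 mm by 83 mm inside and 44 mm deep, so a bottle has about 8 mm of play all round; cells are 87 mm apart; axes as the crate's
- crate_cell2 (a point): centre of the floor of the -y end cell of the crate, 4 mm above the bench; the cell is about 86 mm by 83 mm inside and 44 mm deep, so a bottle has about 8 mm of play all round; cells are 87 mm apart; axes as the crate's
- block: bystander: brown sawdust substrate block in a rolled-down bag, 110 x 100 mm, 140 mm tall, loose; origin at the centre of its underside
- knife: bystander: harvesting knife with a black handle lying flat, 200 mm long along its x, 22 mm wide, 16 mm high, loose; origin under its middle
- mushroom: bystander: one loose mushroom lying cap down, 60 mm in diameter, 38 mm tall; origin under its centre
Not all that is in view belongs to the job. Leave any purple look-alike of the part that bears bottle_a_center alone. Leave any yellow look-alike of the part that bears bottle_c_center alone.

How it is judged:
At the end, for the whole second after the job is handed in: Two bottles stand let go and still on the floor of crate cells (within 8 mm, leaning under 6 degrees), both of them part-used ones (each weighs under 3 N on the crate); the third, full one is gripped, still, leaning under 20 degrees, its underside 150 mm or more above the bench ((((height (world z) of bottle_a_center above 0.217 m and angle between bottle_a_center's own z axis and vertical below 0.35 rad and contact force between the fingers and bottle_a above 1 N and linear speed of bottle_a below 0.05 m/s) and (x of bottle_b_center in the frame of crate between -0.014 and 0.014 m and y of bottle_b_center in the frame of crate between -0.105 and 0.105 m and z of bottle_b_center in the frame of crate between 0.063 and 0.079 m and angle between bottle_b_center's own z axis and vertical below 0.1 rad and linear speed of bottle_b below 0.03 m/s and contact force between the fingers and bottle_b below 0.3 N and contact force between bottle_b and crate between 0.5 and 3 N) and (x of bottle_c_center in the frame of crate between -0.014 and 0.014 m and y of bottle_c_center in the frame of crate between -0.105 and 0.105 m and z of bottle_c_center in the frame of crate between 0.063 and 0.079 m and angle between bottle_c_center's own z axis and vertical below 0.1 rad and linear speed of bottle_c below 0.03 m/s and contact force between the fingers and bottle_c below 0.3 N and contact force between bottle_c and crate between 0.5 and 3 N)) or ((height (world z) of bottle_b_center above 0.217 m and angle between bottle_b_center's own z axis and vertical below 0.35 rad and contact force between the fingers and bottle_b above 1 N and linear speed of bottle_b below 0.05 m/s) and (x of bottle_a_center in the frame of crate between -0.014 and 0.014 m and y of bottle_a_center in the frame of crate between -0.105 and 0.105 m and z of bottle_a_center in the frame of crate between 0.063 and 0.079 m and angle between bottle_a_center's own z axis and vertical below 0.1 rad and linear speed of bottle_a below 0.03 m/s and contact force between the fingers and bottle_a below 0.3 N and contact force between bottle_a and crate between 0.5 and 3 N) and (x of bottle_c_center in the frame of crate between -0.014 and 0.014 m and y of bottle_c_center in the frame of crate between -0.105 and 0.105 m and z of bottle_c_center in the frame of crate between 0.063 and 0.079 m and angle between bottle_c_center's own z axis and vertical below 0.1 rad and linear speed of bottle_c below 0.03 m/s and contact force between the fingers and bottle_c below 0.3 N and contact force between bottle_c and crate between 0.5 and 3 N)) or ((height (world z) of bottle_c_center above 0.217 m and angle between bottle_c_center's own z axis and vertical below 0.35 rad and contact force between the fingers and bottle_c above 1 N and linear speed of bottle_c below 0.05 m/s) and (x of bottle_a_center in the frame of crate between -0.014 and 0.014 m and y of bottle_a_center in the frame of crate between -0.105 and 0.105 m and z of bottle_a_center in the frame of crate between 0.063 and 0.079 m and angle between bottle_a_center's own z axis and vertical below 0.1 rad and linear speed of bottle_a below 0.03 m/s and contact force between the fingers and bottle_a below 0.3 N and contact force between bottle_a and crate between 0.5 and 3 N) and (x of bottle_b_center in the frame of crate between -0.014 and 0.014 m and y of bottle_b_center in the frame of crate between -0.105 and 0.105 m and z of bottle_b_center in the frame of crate between 0.063 and 0.079 m and angle between bottle_b_center's own z axis and vertical below 0.1 rad and linear speed of bottle_b below 0.03 m/s and contact force between the fingers and bottle_b below 0.3 N and contact force between bottle_b and crate between 0.5 and 3 N)))); the arm keeps its last pose, push and grip.
It fails at once if a spawn bottle is tipped over (leans more than about 35 degrees) (angle between any of bottle_a_center, bottle_b_center, bottle_c_center's own z axis and vertical above 0.6 rad).
It fails at once if a spawn bottle is dropped (falls free by more than about 25 mm) ((linear speed of bottle_a above 0.7 m/s and contact force between the fingers and bottle_a below 0.2 N) or (linear speed of bottle_b above 0.7 m/s and contact force between the fingers and bottle_b below 0.2 N) or (linear speed of bottle_c above 0.7 m/s and contact force between the fingers and bottle_c below 0.2 N)).
It fails at once if the substrate block, knife or loose mushroom is moved (more than 15 mm) (distance of any of block, knife, mushroom from where it was at the start of the episode above 0.015 m).
It also fails if it takes over 72 s, if anything falls off the work surface, if the arm or the gripper's body presses on something with over 40 N, if the wrist force passes 120 N, or if a joint passes its speed limit or range.

## Working session

There is one attempt and no reset: what is moved stays moved. The work goes in short steps, Python scripts to look and compute and a tool call to move; the robot and the scene stay as the last step left them, time stands still between calls to the robot, and variables do not carry over. Pictures are saved under pics/ and viewed, at most 10 in all, crops included, and the job is handed in when it is done.

Besides the shell and the picture viewer there is one more tool, called as name(argument=value, ...) on one line, values as JSON. move_arm: Moves the arm, as the interface text tells. Shift numbers are shares of 25 cm and turn numbers shares of 45 degrees, none past 1 either way. Its arguments: {"type":"object","properties":{"increments":{"type":"array","items":{"type":"number","minimum":-1,"maximum":1}},"force":{"type":"number"}},"required":["increments"]}

```bash
mkdir -p pics
cat > h.py <<'E'
from plant import status, viewer, env, spotter
import numpy as np, cv2
from scipy.spatial.transform import Rotation as R
def snap(n,f=None):
    p=viewer.read_camera(n)
    if f: cv2.imwrite('pics/'+f,p['image'][:,:,::-1])
    return p
def cloud(p):
    z=p['z_map']; K=p['intrinsics']; v,u=np.indices(z.shape)
    c=np.stack([(u-K[0,2])/K[0,0]*z,-(v-K[1,2])/K[1,1]*z,-z],-1)
    Rm=np.array(p['rotation']); Rm=Rm if Rm.shape==(3,3) else R.from_quat(Rm).as_matrix()
    return c@Rm.T+np.array(p['xyz'])
E
python3 - <<'E'
from h import *
s=status.get_state(); print({k:np.round(v,3) for k,v in s.items()})
for n in('top','side'):
    p=snap(n,n+'0.png'); c=cloud(p); print(n,np.round(p['xyz'],3))
    for q in('bottle_a_center','crate','crate_cell0','crate_cell1','crate_cell2','block','knife','mushroom'):
        for d in spotter.pinpoint(q,p): 
            print(q,np.round(d['xyz'],3),round(d['conf'],2))
E
```

```text
{'t': np.float64(0.0), 'joints': array([-1.202,  0.6  , -0.003,  1.6  ,  0.002,  0.943, -0.08 ]), 'dq': array([ 0.001, -0.   ,  0.001, -0.001,  0.   ,  0.   , -0.001]), 'tau': array([-0.0000e+00, -7.7645e+01,  1.5650e+00, -2.5800e+01,  1.2000e-02,
        9.0000e-03, -0.0000e+00]), 'ee_pos': array([0.312, 0.654, 0.252]), 'ee_rot': array([ 0.221,  0.975, -0.001, -0.   ]), 'force': array([-0.375,  0.124, -0.341]), 'torque': array([ 0.03 ,  0.023, -0.033]), 'gripper_force': np.float64(0.0), 'opening': np.float64(0.085)}
top [ 0.463 -0.034  1.074]
bottle_a_center [ 0.489 -0.032  0.068] 0.97
bottle_a_center [ 0.383 -0.122  0.069] 0.95
crate [ 0.511  0.192 -0.   ] 0.57
crate [0.488 0.112 0.004] 0.29
crate_cell0 [0.528 0.276 0.005] 0.94
crate_cell0 [0.489 0.111 0.003] 0.93
crate_cell0 [0.512 0.194 0.002] 0.8
crate_cell1 [0.528 0.276 0.005] 0.94
crate_cell1 [0.489 0.111 0.003] 0.93
crate_cell1 [0.512 0.194 0.002] 0.8
crate_cell2 [0.528 0.276 0.005] 0.94
crate_cell2 [0.489 0.111 0.003] 0.93
crate_cell2 [0.512 0.194 0.002] 0.8
block [ 0.668 -0.405  0.003] 0.71
block [0.512 0.192 0.003] 0.57
block [ 0.756  0.087 -0.001] 0.52
knife [ 0.762 -0.155 -0.004] 0.84
mushroom [0.756 0.085 0.   ] 0.84
side [ 0.012 -0.775  1.112]
bottle_a_center [ 0.389 -0.124  0.066] 0.95
bottle_a_center [ 0.485 -0.032  0.069] 0.68
crate [ 0.513  0.191 -0.002] 0.83
crate [0.527 0.277 0.005] 0.52
crate_cell0 [0.508 0.191 0.006] 0.76
crate_cell0 [0.496 0.104 0.007] 0.68
crate_cell1 [0.508 0.191 0.006] 0.76
crate_cell1 [0.496 0.104 0.007] 0.68
crate_cell2 [0.508 0.191 0.006] 0.76
crate_cell2 [0.496 0.104 0.007] 0.68
block [ 0.67  -0.404  0.002] 0.87
knife [ 0.762 -0.154  0.003] 0.7
mushroom [0.758 0.086 0.002] 0.61
```

View pics/top0.png

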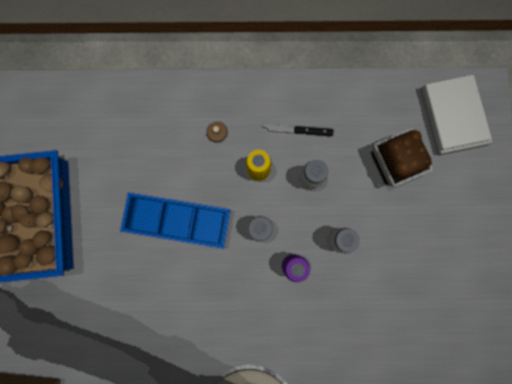

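View pics/side0.png

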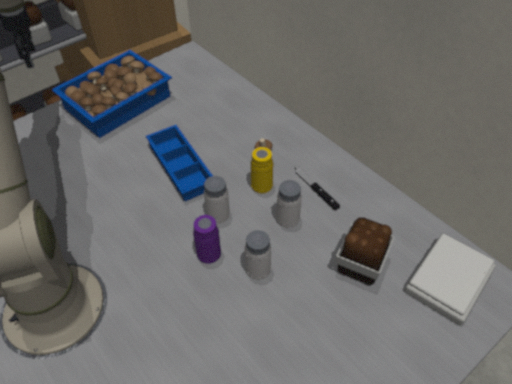

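The top view shows three grey-capped bottles at about (261,229), (316,174) and (346,240). The purple decoy is at (296,268), the yellow one at (258,165), the crate at (176,220) and the mushroom at (217,131). The side view agrees. I'll locate each cap from the depth map.

Run:
```python
from h import *
for n in('top','side'):
    p=snap(n); c=cloud(p); hsv=cv2.cvtColor(p['image'],cv2.COLOR_RGB2HSV)
    m=((c[...,2]>.126)&(c[...,2]<.142)&(p['z_map']>0)&(abs(c[...,1])<.5)&(c[...,0]>.3)).astype(np.uint8)
    k,l,st,ce=cv2.connectedComponentsWithStats(m)
    for i in range(1,k):
        if st[i,4]<60: continue
        P=c[l==i]; (ctr,r)=cv2.minEnclosingCircle(P[:,:2].astype(np.float32))
        print(n,np.round(ce[i]),st[i,4],np.round(P.mean(0),4),np.round(ctr,4),round(r,4),np.median(hsv[l==i],0))
    b=((hsv[...,0]>100)&(hsv[...,0]<120)&(hsv[...,1]>150)&(c[...,2]>.04)&(c[...,2]<.056)&(c[...,1]<.36)&(c[...,1]>0))
    P=c[b]; print('crate top',cv2.minAreaRect(P[:,:2].astype(np.float32)),P[:,2].max())
```

```text
top [409. 153.] 1357 [ 0.6661 -0.401   0.1351] [ 0.6689 -0.4044] 0.0601 [ 14. 167.  57.]
top [258. 161.] 413 [ 0.6489 -0.0297  0.1351] [ 0.6493 -0.0297] 0.0285 [ 26. 255. 158.]
top [316. 171.] 424 [ 0.6234 -0.1711  0.1352] [ 0.6239 -0.1718] 0.0285 [107.  19.  94.]
top [260. 229.] 434 [ 0.484  -0.0331  0.1351] [ 0.4842 -0.033 ] 0.0284 [107.   19.   95.5]
top [347. 241.] 452 [ 0.4541 -0.2421  0.135 ] [ 0.4542 -0.2429] 0.0283 [107.  19.  97.]
top [298. 270.] 457 [ 0.3856 -0.1217  0.1351] [ 0.3853 -0.1215] 0.0285 [138. 141. 115.]
crate top ((0.5101755857467651, 0.19147971272468567), (0.2763196527957916, 0.10282696783542633), 80.30429077148438) 0.054388167857080116
side [437.  40.] 717 [1.487  0.011  0.1341] [1.4872 0.0472] 0.3364 [ 23.  20. 103.]
side [261. 155.] 267 [ 0.6484 -0.0323  0.1347] [ 0.6507 -0.0302] 0.0307 [ 25. 198. 157.]
side [214. 184.] 305 [ 0.484  -0.0356  0.1345] [ 0.4863 -0.035 ] 0.0311 [110.  19. 102.]
side [289. 188.] 311 [ 0.6231 -0.1744  0.1349] [ 0.6252 -0.1731] 0.0301 [110.  18. 102.]
side [204. 224.] 367 [ 0.3855 -0.1251  0.1345] [ 0.3867 -0.1228] 0.0299 [137. 135. 116.]
side [368. 236.] 1209 [ 0.6638 -0.4079  0.1352] [ 0.6694 -0.4038] 0.0598 [ 13. 141.  67.]
side [257. 240.] 403 [ 0.4539 -0.2452  0.1346] [ 0.4556 -0.2435] 0.0301 [110.  18. 103.]
crate top ((0.5093121528625488, 0.18949688971042633), (0.2800773084163666, 0.10681194812059402), 79.91055297851562) 0.05586886669832358
```

move_arm(increments=[-0.3,-0.36,0,0,0,0,0,-0.6,-0.73,0,0,0,0,0,-0.6,-0.73,0,0,0,0,0,-0.6,-0.73,0,0,0,0,0,-0.6,-0.73,0,0,0,0,0,-0.6,-0.73,0,0,0,0,0,-0.6,-0.73,0,0,0,0,0], force=40)

```text
t: 1.58
ee_pos: [0.3715, 0.4181, 0.2537]
ee_rot: [0.224, 0.974, -0.002, 0.001]
force: [0.1, -0.3, -0.4]
opening: 0.0852
gripper_force: 0.0
```

move_arm(increments=[-0.3,-0.36,0,0,0,0,0,-0.6,-0.73,0,0,0,0,0,-0.6,-0.73,0,0,0,0,0,-0.6,-0.73,0,0,0,0,0,-0.6,-0.73,0,0,0,0,0,-0.6,-0.73,0,0,0,0,0,-0.6,-0.73,0,0,0,0,0])

```text
t: 2.17
ee_pos: [0.4271, 0.19, 0.2536]
ee_rot: [0.225, 0.974, -0.001, 0.0]
force: [-0.3, 0.7, 0.1]
opening: 0.0857
gripper_force: 0.0
```

move_arm(increments=[-0.3,-0.36,0,0,0,0,0,-0.6,-0.73,0,0,0,0,0,-0.6,-0.73,0,0,0,0,0,-0.6,-0.73,0,0,0,0,0,-0.6,-0.73,0,0,0,0,0,-0.6,-0.73,0,0,0,0,0,-0.6,-0.73,0,0,0,0,0,-0.6,-0.73,0,0,0,0,0,-0.6,-0.73,0,0,0,0,0])

```text
t: 2.92
ee_pos: [0.4828, -0.0327, 0.2533]
ee_rot: [0.221, 0.975, 0.0, -0.0]
force: [0.4, -0.4, 0.6]
opening: 0.0855
gripper_force: 0.0
```

```bash
cat > go.py <<'E'
from h import *
import sys
s=status.get_state(); M=R.from_quat(s['ee_rot']).as_matrix()
print('t',round(s['t'],2),'pos',np.round(s['ee_pos'],4),'F',np.round(s['force'],2),'T',np.round(s['torque'],2),'q',np.round(s['ee_rot'],3),'open',s['opening'],'tau',np.round(s['tau'],1))
T=dict(P=(.485,-.034),Q=(.624,-.172),S=(.455,-.243),c0=(.525,.277),c1=(.510,.191),c2=(.495,.105))
for a in sys.argv[1:]:
    n,z=a.split(':'); print(a,np.round(M.T@(np.array([*T[n],float(z)])-s['ee_pos'])/.25,3))
E
python3 go.py P:0.253 P:0.093
```

```text
t 2.92 pos [ 0.4828 -0.0327  0.2533] F [ 0.39 -0.36  0.62] T [ 0.04  0.03 -0.02] q [ 0.221  0.975  0.    -0.   ] open 0.0855042445016785 tau [  1.5 -48.1   2.3 -20.4   0.1  -0.    0. ]
P:0.253 [-0.01  -0.001  0.001]
P:0.093 [-0.01  -0.001  0.641]
```

move_arm(increments=[-0.01,0,0.1,0,0,0,0,-0.01,0,0.2,0,0,0,0,-0.01,0,0.3,0,0,0,0,-0.01,0,0.4,0,0,0,0,-0.01,0,0.48,0,0,0,0,-0.01,0,0.55,0,0,0,0,-0.01,0,0.6,0,0,0,0,-0.01,0,0.64,0,0,0,0,-0.01,0,0.64,0,0,0,0,-0.01,0,0.64,0,0,0,0.25,-0.01,0,0.64,0,0,0,1,-0.01,0,0.64,0,0,0,1,-0.01,0,0.64,0,0,0,1,-0.01,0,0.64,0,0,0,1,-0.01,0,0.64,0,0,0,1,-0.01,0,0.64,0,0,0,1,-0.01,0,0.64,0,0,0,1], force=40)

```text
t: 4.33
ee_pos: [0.4855, -0.0345, 0.0943]
ee_rot: [0.221, 0.975, 0.0, 0.001]
force: [-0.6, 2.5, 7.7]
opening: 0.0647
gripper_force: 44.1
```

Gripped (65 mm opening). Lift and weigh.

move_arm(increments=[0,0,-0.03,0,0,0,1,0,0,-0.08,0,0,0,1,0,0,-0.16,0,0,0,1,0,0,-0.26,0,0,0,1,0,0,-0.36,0,0,0,1,0,0,-0.46,0,0,0,1,0,0,-0.56,0,0,0,1,0,0,-0.66,0,0,0,1,0,0,-0.74,0,0,0,1,0,0,-0.79,0,0,0,1,0,0,-0.8,0,0,0,1,0,0,-0.8,0,0,0,1,0,0,-0.8,0,0,0,1,0,0,-0.8,0,0,0,1,0,0,-0.8,0,0,0,1,0,0,-0.8,0,0,0,1])

```text
t: 5.67
ee_pos: [0.4845, -0.035, 0.2925]
ee_rot: [0.221, 0.975, -0.0, -0.001]
force: [-0.5, -0.3, -1.6]
opening: 0.0645
gripper_force: 44.5
```

```bash
python3 - <<'E'
from h import *
f=[]
for i in range(6):
    snap('top'); f.append(status.get_state()['force'])
print(np.round(f,2),np.mean(f,0))
E
python3 go.py c2:0.291 c2:0.1 c0:0.291
```

```text
[[-0.31 -0.46 -2.85]
 [ 0.28 -0.74 -2.08]
 [ 0.15  0.98 -3.16]
 [-0.72 -0.09 -2.4 ]
 [ 0.68  0.4  -1.97]
 [ 1.12  0.63 -2.18]] [ 0.20039977  0.12093952 -2.43801671]
t 5.97 pos [ 0.4848 -0.035   0.2931] F [ 1.12  0.63 -2.18] T [-0.03 -0.06  0.02] q [ 0.221  0.975 -0.    -0.   ] open 0.06454518045128735 tau [  0.  -47.    1.4 -23.3   0.    0.    0. ]
c2:0.291 [0.205 0.523 0.009]
c2:0.1 [0.204 0.523 0.773]
c0:0.291 [0.393 1.195 0.008]
```

move_arm(increments=[0.02,0.05,0,0,0,0,1,0.05,0.13,0,0,0,0,1,0.09,0.23,0,0,0,0,1,0.13,0.33,0,0,0,0,1,0.17,0.43,0,0,0,0,1,0.195,0.5,0,0,0,0,1,0.205,0.523,0,0,0,0,1,0.205,0.523,0.05,0,0,0,1,0.205,0.523,0.13,0,0,0,1,0.205,0.523,0.23,0,0,0,1,0.205,0.523,0.33,0,0,0,1,0.205,0.523,0.42,0,0,0,1,0.205,0.523,0.48,0,0,0,1,0.205,0.523,0.53,0,0,0,1,0.205,0.523,0.56,0,0,0,1,0.205,0.523,0.56,0,0,0,1,0.205,0.523,0.56,0,0,0,1])

```text
t: 7.38
ee_pos: [0.4951, 0.1048, 0.1534]
ee_rot: [0.221, 0.975, -0.0, -0.0]
force: [-0.1, -0.0, -1.7]
opening: 0.0643
gripper_force: 44.5
```

```bash
python3 - <<'E'
from h import *
p=snap('side','s1.png'); im=p['image'][90:290,110:310]; cv2.imwrite('pics/s1.png',cv2.resize(im,(600,600))[:,:,::-1])
E
python3 go.py c2:0.1
```

```text
t 7.43 pos [0.4953 0.1049 0.1538] F [ 0.32  0.4  -2.82] T [ 0.02 -0.06 -0.03] q [0.221 0.975 0.    0.   ] open 0.06455268915236197 tau [  0.  -57.4   1.7 -14.4   0.   -0.    0. ]
c2:0.1 [ 0.001 -0.     0.215]
```

View pics/s1.png

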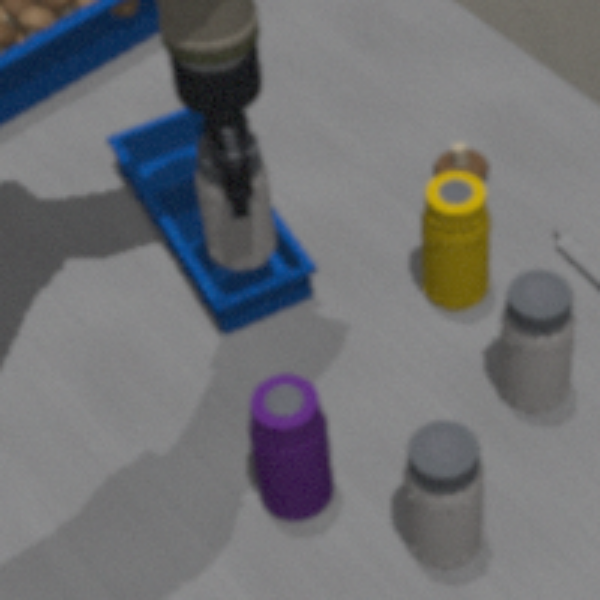

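The crop shows the bottle upright above the end cell at about (235,225), so I'll lower it slowly.

move_arm(increments=[0,0,0.05,0,0,0,1,0,0,0.1,0,0,0,1,0,0,0.14,0,0,0,1,0,0,0.17,0,0,0,1,0,0,0.19,0,0,0,1,0,0,0.205,0,0,0,1,0,0,0.214,0,0,0,1,0,0,0.22,0,0,0,1,0,0,0.22,0,0,0,1,0,0,0.22,0,0,0,1])

```text
t: 8.27
ee_pos: [0.4951, 0.1051, 0.0985]
ee_rot: [0.221, 0.975, 0.0, 0.0]
force: [-0.5, 0.0, -1.5]
opening: 0.0648
gripper_force: 44.6
```

move_arm(increments=[0,0,0.004,0,0,0,1,0,0,0.004,0,0,0,1,0,0,0.008,0,0,0,1,0,0,0.008,0,0,0,1,0,0,0.008,0,0,0,1])

```text
t: 8.68
ee_pos: [0.4957, 0.1054, 0.0979]
ee_rot: [0.221, 0.975, 0.001, 0.001]
force: [-2.3, 0.5, 18.6]
opening: 0.0649
gripper_force: 46.3
```

Firm contact with the floor; release and rise.

move_arm(increments=[0,0,-0.004,0,0,0,0.6,0,0,-0.004,0,0,0,0.2,0,0,-0.004,0,0,0,0,0,0,-0.004,0,0,0,0,0,0,-0.004,0,0,0,0,0,0,-0.004,0,0,0,0,0,0,-0.004,0,0,0,0,0,0,-0.05,0,0,0,0,0,0,-0.12,0,0,0,0,0,0,-0.22,0,0,0,0,0,0,-0.36,0,0,0,0,0,0,-0.5,0,0,0,0,0,0,-0.6,0,0,0,0,0,0,-0.62,0,0,0,0,0,0,-0.62,0,0,0,0])

```text
t: 9.93
ee_pos: [0.4957, 0.1053, 0.253]
ee_rot: [0.221, 0.975, 0.001, 0.002]
force: [-0.3, -0.1, -0.1]
opening: 0.0853
gripper_force: 0.0
```

```bash
python3 go.py S:0.253 Q:0.253
```

```text
t 9.93 pos [0.4957 0.1053 0.253 ] F [-0.28 -0.06 -0.12] T [-0.01  0.04 -0.03] q [0.221 0.975 0.001 0.002] open 0.08534029554348153 tau [  0.  -53.5   1.4 -21.6   0.    0.4  -0. ]
S:0.253 [-0.454 -1.327 -0.002]
Q:0.253 [-0.941 -0.779  0.001]
```

move_arm(increments=[-0.1,-0.08,0,0,0,0,0,-0.94,-0.779,0,0,0,0,0,-0.94,-0.779,0,0,0,0,0,-0.94,-0.779,0,0,0,0,0,-0.94,-0.779,0,0,0,0,0,-0.94,-0.779,0,0,0,0,0,-0.94,-0.779,0,0,0,0,0,-0.94,-0.779,0,0,0,0,0,-0.94,-0.779,0,0,0,0,0,-0.94,-0.779,0,0,0,0,0,-0.94,-0.779,0,0,0,0,0,-0.94,-0.779,0,0,0,0,0])

```text
t: 10.93
ee_pos: [0.6224, -0.17, 0.2503]
ee_rot: [0.22, 0.975, 0.0, -0.001]
force: [0.1, -0.2, -0.0]
opening: 0.0853
gripper_force: 0.0
```

```bash
python3 - <<'E'
from h import *
p=snap('top'); c=cloud(p)
m=((c[...,2]>.126)&(c[...,2]<.145)&(p['z_map']>0)&(abs(c[...,1])<.3)&(c[...,0]>.3)).astype(np.uint8)
k,l,st,ce=cv2.connectedComponentsWithStats(m)
for i in range(1,k):
    if st[i,4]>100: P=c[l==i]; print(st[i,4],np.round(P.mean(0),4),np.round(P.std(0),4), cv2.minEnclosingCircle(P[:,:2].astype(np.float32)))
E
python3 go.py Q:0.253 Q:0.093
```

```text
413 [ 0.649  -0.0296  0.135 ] [0.0144 0.014  0.0018] ((0.6496411561965942, -0.02937290631234646), 0.028330359607934952)
326 [ 0.6214 -0.1658  0.1349] [0.0139 0.0115 0.002 ] ((0.6234288215637207, -0.1708333045244217), 0.02813863195478916)
446 [0.4937 0.105  0.1389] [0.0141 0.0145 0.0019] ((0.4940130114555359, 0.10552919656038284), 0.028375256806612015)
455 [ 0.3857 -0.1216  0.135 ] [0.0142 0.0142 0.0018] ((0.385086327791214, -0.1216852143406868), 0.028561143204569817)
t 10.98 pos [ 0.6226 -0.1701  0.2507] F [-0.95 -0.15  0.07] T [-0.01 -0.01 -0.02] q [ 0.22   0.976  0.    -0.001] open 0.0854862298244831 tau [  0.6 -67.4   2.6 -23.7   0.   -0.   -0. ]
Q:0.253 [-0.008 -0.005 -0.009]
Q:0.093 [-0.009 -0.005  0.631]
```

The first bottle sits upright at cell 2's centre, with its cap at 0.139 as it should be. Now grip and lift Q.

move_arm(increments=[-0.008,-0.005,0.1,0,0,0,0,-0.008,-0.005,0.2,0,0,0,0,-0.008,-0.005,0.3,0,0,0,0,-0.008,-0.005,0.4,0,0,0,0,-0.008,-0.005,0.48,0,0,0,0,-0.008,-0.005,0.55,0,0,0,0,-0.008,-0.005,0.6,0,0,0,0,-0.008,-0.005,0.63,0,0,0,0,-0.008,-0.005,0.63,0,0,0,0,-0.008,-0.005,0.63,0,0,0,0.25,-0.008,-0.005,0.63,0,0,0,1,-0.008,-0.005,0.63,0,0,0,1,-0.008,-0.005,0.63,0,0,0,1,-0.008,-0.005,0.63,0,0,0,1,-0.008,-0.005,0.63,0,0,0,1,-0.008,-0.005,0.63,0,0,0,1,-0.008,-0.005,0.63,0,0,0,1])

```text
t: 12.4
ee_pos: [0.6253, -0.1739, 0.0953]
ee_rot: [0.221, 0.975, 0.0, 0.001]
force: [0.8, 1.2, 7.2]
opening: 0.0649
gripper_force: 43.9
```

move_arm(increments=[0,0,-0.03,0,0,0,1,0,0,-0.08,0,0,0,1,0,0,-0.16,0,0,0,1,0,0,-0.26,0,0,0,1,0,0,-0.36,0,0,0,1,0,0,-0.46,0,0,0,1,0,0,-0.56,0,0,0,1,0,0,-0.66,0,0,0,1,0,0,-0.74,0,0,0,1,0,0,-0.79,0,0,0,1,0,0,-0.8,0,0,0,1,0,0,-0.8,0,0,0,1,0,0,-0.8,0,0,0,1,0,0,-0.8,0,0,0,1,0,0,-0.8,0,0,0,1,0,0,-0.8,0,0,0,1])

```text
t: 13.73
ee_pos: [0.624, -0.1738, 0.2928]
ee_rot: [0.221, 0.975, -0.0, -0.001]
force: [-0.5, -0.1, -1.4]
opening: 0.0646
gripper_force: 44.4
```

```bash
python3 - <<'E'
from h import *
f=[]
for i in range(6):
    snap('top'); f.append(status.get_state()['force'])
print(np.round(f,2)[:,2],np.mean(f,0))
E
python3 go.py c2:0.291 c0:0.291
```

```text
[-1.61 -1.6  -2.83 -2.69 -1.37 -1.36] [ 0.18948059  0.04422573 -1.91061614]
t 14.03 pos [ 0.6243 -0.1739  0.2937] F [ 0.67  0.44 -1.36] T [0.03 0.03 0.  ] q [ 0.221  0.975 -0.    -0.   ] open 0.06489176311015696 tau [ -0.  -67.6   2.4 -26.2   0.    0.   -0. ]
c2:0.291 [0.948 0.784 0.011]
c0:0.291 [1.136 1.456 0.011]
```

Also light, so S must be the full one. Place Q in cell 0.

move_arm(increments=[0.03,0.04,0,0,0,0,1,0.09,0.115,0,0,0,0,1,0.17,0.218,0,0,0,0,1,0.25,0.32,0,0,0,0,1,0.33,0.423,0,0,0,0,1,0.41,0.525,0,0,0,0,1,0.48,0.615,0,0,0,0,1,0.53,0.68,0,0,0,0,1,0.568,0.728,0,0,0,0,1,0.568,0.728,0,0,0,0,1])

```text
t: 14.87
ee_pos: [0.5734, 0.0567, 0.2939]
ee_rot: [0.218, 0.976, 0.001, -0.0]
force: [-0.2, 0.6, -2.2]
opening: 0.0645
gripper_force: 44.4
```

move_arm(increments=[0.03,0.04,0,0,0,0,1,0.09,0.115,0,0,0,0,1,0.17,0.218,0,0,0,0,1,0.25,0.32,0,0,0,0,1,0.33,0.423,0,0,0,0,1,0.41,0.525,0,0,0,0,1,0.48,0.615,0,0,0,0,1,0.53,0.68,0,0,0,0,1,0.568,0.728,0,0,0,0,1,0.568,0.728,0,0,0,0,1,0.568,0.728,0,0,0,0,1])

```text
t: 15.78
ee_pos: [0.5246, 0.2776, 0.2936]
ee_rot: [0.221, 0.975, -0.0, -0.0]
force: [-0.2, -0.8, -3.1]
opening: 0.0649
gripper_force: 44.4
```

```bash
python3 go.py c0:0.152 c0:0.0993
```

```text
t 15.78 pos [0.5246 0.2776 0.2936] F [-0.22 -0.8  -3.11] T [-0.06 -0.03  0.02] q [ 0.221  0.975 -0.    -0.   ] open 0.06486548944860836 tau [ -2.  -60.8  -0.1 -25.7  -0.2  -0.1  -0.1]
c0:0.152 [-0.003 -0.001  0.567]
c0:0.0993 [-0.003 -0.001  0.777]
```

move_arm(increments=[-0.003,0,0.05,0,0,0,1,-0.003,0,0.13,0,0,0,1,-0.003,0,0.23,0,0,0,1,-0.003,0,0.33,0,0,0,1,-0.003,0,0.42,0,0,0,1,-0.003,0,0.5,0,0,0,1,-0.003,0,0.57,0,0,0,1,-0.003,0,0.63,0,0,0,1,-0.003,0,0.68,0,0,0,1,-0.003,0,0.72,0,0,0,1,-0.003,0,0.745,0,0,0,1,-0.003,0,0.76,0,0,0,1,-0.003,0,0.768,0,0,0,1,-0.003,0,0.773,0,0,0,1,-0.003,0,0.776,0,0,0,1,-0.003,0,0.776,0,0,0,1,-0.003,0,0.776,0,0,0,1])

```text
t: 17.2
ee_pos: [0.5258, 0.2768, 0.1002]
ee_rot: [0.221, 0.975, 0.0, 0.0]
force: [-0.1, 0.5, -0.9]
opening: 0.065
gripper_force: 44.4
```

move_arm(increments=[0,0,0.004,0,0,0,1,0,0,0.004,0,0,0,1,0,0,0.008,0,0,0,1,0,0,0.008,0,0,0,1,0,0,0.008,0,0,0,1])

```text
t: 17.62
ee_pos: [0.5262, 0.2769, 0.0992]
ee_rot: [0.221, 0.975, 0.001, 0.001]
force: [-0.7, -0.7, 13.4]
opening: 0.0647
gripper_force: 45.5
```

move_arm(increments=[0,0,-0.003,0,0,0,0.6,0,0,-0.003,0,0,0,0.2,0,0,-0.004,0,0,0,0,0,0,-0.004,0,0,0,0,0,0,-0.004,0,0,0,0,0,0,-0.004,0,0,0,0,0,0,-0.004,0,0,0,0,0,0,-0.05,0,0,0,0,0,0,-0.12,0,0,0,0,0,0,-0.22,0,0,0,0,0,0,-0.36,0,0,0,0,0,0,-0.5,0,0,0,0,0,0,-0.6,0,0,0,0,0,0,-0.62,0,0,0,0,0,0,-0.62,0,0,0,0])

```text
t: 18.87
ee_pos: [0.5264, 0.277, 0.2557]
ee_rot: [0.221, 0.975, 0.002, 0.002]
force: [-0.1, -0.0, 0.2]
opening: 0.0855
gripper_force: 0.0
```

```bash
python3 go.py S:0.253
```

```text
t 18.87 pos [0.5264 0.277  0.2557] F [-0.07 -0.03  0.2 ] T [ 0.01 -0.04  0.03] q [0.221 0.975 0.002 0.002] open 0.08548180753091068 tau [  0.  -63.8   1.3 -23.7   0.    0.4   0. ]
S:0.253 [-0.639 -2.     0.005]
```

move_arm(increments=[-0.05,-0.15,0,0,0,0,0,-0.32,-1,0,0,0,0,0,-0.32,-1,0,0,0,0,0,-0.32,-1,0,0,0,0,0,-0.32,-1,0,0,0,0,0,-0.32,-1,0,0,0,0,0,-0.32,-1,0,0,0,0,0,-0.32,-1,0,0,0,0,0])

```text
t: 19.53
ee_pos: [0.4884, 0.0119, 0.252]
ee_rot: [0.224, 0.975, -0.001, -0.001]
force: [0.8, -0.2, 0.6]
opening: 0.0854
gripper_force: 0.0
```

move_arm(increments=[-0.05,-0.15,0,0,0,0,0,-0.32,-1,0,0,0,0,0,-0.32,-1,0,0,0,0,0,-0.32,-1,0,0,0,0,0,-0.32,-1,0,0,0,0,0,-0.32,-1,0,0,0,0,0,-0.32,-1,0,0,0,0,0,-0.32,-1,0,0,0,0,0,-0.32,-1,0,0,0,0,0,-0.32,-1,0,0,0,0,0])

```text
t: 20.37
ee_pos: [0.4548, -0.2418, 0.2521]
ee_rot: [0.22, 0.975, 0.0, -0.001]
force: [0.5, -0.2, -0.7]
opening: 0.0856
gripper_force: 0.0
```

```bash
python3 go.py S:0.253 S:0.0935
```

```text
t 20.37 pos [ 0.4548 -0.2418  0.2521] F [ 0.51 -0.15 -0.71] T [-0.04 -0.01 -0.  ] q [ 0.22   0.975  0.    -0.001] open 0.0856261217258016 tau [  1.4 -52.    2.4 -21.    0.1  -0.    0. ]
S:0.253 [-0.003 -0.004 -0.003]
S:0.0935 [-0.004 -0.005  0.635]
```

move_arm(increments=[-0.003,-0.004,0.1,0,0,0,0,-0.003,-0.004,0.2,0,0,0,0,-0.003,-0.004,0.3,0,0,0,0,-0.003,-0.004,0.4,0,0,0,0,-0.003,-0.004,0.48,0,0,0,0,-0.003,-0.004,0.55,0,0,0,0,-0.003,-0.004,0.6,0,0,0,0,-0.003,-0.004,0.635,0,0,0,0,-0.003,-0.004,0.635,0,0,0,0,-0.003,-0.004,0.635,0,0,0,0.25,-0.003,-0.004,0.635,0,0,0,1,-0.003,-0.004,0.635,0,0,0,1,-0.003,-0.004,0.635,0,0,0,1,-0.003,-0.004,0.635,0,0,0,1,-0.003,-0.004,0.635,0,0,0,1,-0.003,-0.004,0.635,0,0,0,1,-0.003,-0.004,0.635,0,0,0,1], force=50)

```text
t: 21.78
ee_pos: [0.4555, -0.2443, 0.095]
ee_rot: [0.221, 0.975, 0.0, 0.001]
force: [0.4, 4.8, 8.4]
opening: 0.0644
gripper_force: 56.0
```

move_arm(increments=[0,0,-0.03,0,0,0,1,0,0,-0.08,0,0,0,1,0,0,-0.16,0,0,0,1,0,0,-0.26,0,0,0,1,0,0,-0.36,0,0,0,1,0,0,-0.46,0,0,0,1,0,0,-0.56,0,0,0,1,0,0,-0.66,0,0,0,1,0,0,-0.74,0,0,0,1,0,0,-0.79,0,0,0,1,0,0,-0.82,0,0,0,1,0,0,-0.84,0,0,0,1,0,0,-0.84,0,0,0,1,0,0,-0.84,0,0,0,1,0,0,-0.84,0,0,0,1,0,0,-0.84,0,0,0,1])

```text
t: 23.12
ee_pos: [0.4543, -0.2446, 0.3031]
ee_rot: [0.221, 0.975, 0.0, -0.001]
force: [-0.4, -0.3, -5.3]
opening: 0.0638
gripper_force: 56.8
```

```bash
python3 - <<'E'
from h import *
f=[]
for i in range(5):
    p=snap('top'); f.append(status.get_state()['force'][2])
print(np.round(f,2),np.mean(f)); c=cloud(p)
m=((c[...,2]>.126)&(c[...,2]<.145)&(p['z_map']>0)&(abs(c[...,1])<.35)&(c[...,0]>.3)).astype(np.uint8)
k,l,st,ce=cv2.connectedComponentsWithStats(m)
for i in range(1,k):
    if st[i,4]>100: P=c[l==i]; print(st[i,4],np.round(P.mean(0),4))
snap('side','s2.png')
E
python3 go.py
```

```text
[-3.56 -4.19 -4.43 -3.94 -4.08] -4.04051750198539
415 [ 0.6488 -0.0295  0.1351]
454 [0.5248 0.2763 0.1384]
446 [0.4936 0.1049 0.1389]
457 [ 0.3856 -0.1216  0.135 ]
t 23.42 pos [ 0.4547 -0.2447  0.3038] F [ 0.67 -0.29 -4.32] T [0.   0.01 0.03] q [ 0.221  0.975  0.    -0.   ] open 0.06395760017404781 tau [ -0.  -51.5   1.6 -25.1   0.    0.    0. ]
```

View pics/s2.png

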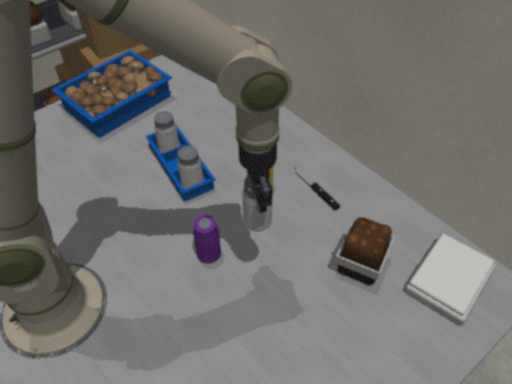

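The picture shows two bottles upright in the crate's end cells, at (166,130) and (190,165). The full one hangs upright in the gripper at (258,205), weighing 4.0 N with its underside about 0.21 m up. The bystanders haven't moved, so I'll hand in.

```bash
python3 -c "
from h import *
print(env.finish_job())"
```

```text
the job is handed in; nothing more can be done
None
```

I handed the job in: the two lighter bottles (about 2.4 N and 1.9 N) stand upright in the crate's two end cells, and the gripper is holding the full one (about 4.0 N) upright with its underside about 21 cm above the bench; no verdict was returned.

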